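Lathe in neutral, tailstock drawn back and held for loading

TASK

My mate is about to load the next baluster blank into the little lathe. Swing the drive selector lever on the headstock to neutral (the green mark), then pull the tailstock's spring-loaded centre back by its rear handle until its yellow pointer stands level with the red index on the scale, and finish while still holding it there: it springs back if you let go. Leave the other things on the bench where they are.

Things in the scene. Friction and masses are not known exactly. Their poses are not given: they have to be found in the camera images.
- lathe: Green bench wood lathe on a plywood board 190 x 620 x 18 mm, fixed; place and heading vary. Origin under the board's centre, on the table. Turning axis along its own y at x = 0, 128 mm high. Headstock at +y (120 mm wide, y 130 to 298, top 181 mm high; motor at +x to x = 148, 172 high); tailstock block at -y (62 mm wide, y -170 to -90, top 154 high). Bed top 68 high, to y = -196.
- drive_lever (a joint): Selector lever: horizontal steel arm turning about a vertical pin on the headstock's top. Radians: 0 = neutral (arm points along the lathe's own -x, over the green mark), positive = anticlockwise from above; forward about +0.6 (knob towards the tailstock), reverse -0.6, stops +-0.75. Starts at 0.42 to 0.7. Friction about 2.5 N at the knob, no spring: it stays where it is left.
- lever_pivot (a point): On the lever's vertical turning axis, at the foot of the lever hub, 181 mm above the table, at lathe-local (30, 200) mm.
- lever_knob (a point): Black upright cylindrical knob on the selector lever's free end, 22 mm diameter, 47 mm tall. The point is on its axis, 223 mm above the table, 25 mm above the top of the 10 mm wide arm and 22 mm under the knob's top; 75 mm from the lever's pivot. It turns with the lever.
- tail_spindle (a joint): Travel of the tailstock's spring-loaded spindle, m: 0 = fully forward (as it starts), growing as it is pulled along the lathe's own -y, away from the headstock; end stop at 0.060. The spring resists with 6 N at 0 and 1.5 N more per 10 mm (12 N at 40 mm), friction 0.6 N; let go, it runs back.
- pull_handle (a point): Black spool-shaped handle on the spindle's rear end, lying along the lathe's own y. The point is mid-waist on the axis, 128 mm high, at lathe-local (0, -216) mm at travel 0. Waist 23 mm diameter, 34 mm long; behind it (-y) a flange 38 mm diameter, 14 mm thick; ahead a 14 mm rod, 29 mm long to the tailstock. Free all round: pinch the waist from above, fingers closing along the lathe's own x.
- pointer (a point): Tip of the yellow pointer (4 mm wide) that rides with the spindle over the white scale on the tailstock's top, 157 mm high, at lathe-local (-20, -100) mm at travel 0; it moves to -y exactly as far as the handle.
- index_clip: Small red index clip (12 x 10 x 6 mm, thin red tongue towards the scale) on the scale's edge on the tailstock's top; fixed, heading as the lathe. Origin under its middle, 154 mm high, lathe-local x = -29 mm; its middle along the lathe's y is the mark for the pointer. Set 28 to 48 mm behind (-y of) the pointer's starting place.
- blank: Bystander: pale wooden baluster blank with square ends 36 x 36 mm, 150 mm long, lying on the table on the robot's side of the lathe. Origin under its centre.
- plaster_baluster: Bystander: white plaster baluster, 46 mm square, 160 mm tall, standing beyond the lathe. Origin under its foot.
- mallet: Bystander: carver's round wooden mallet standing on its head, 72 mm diameter, 165 mm tall, beyond the tailstock. Origin under its head.
- calipers: Bystander: flat steel outside calipers, 130 x 70 mm, 6 mm thick, on the robot's side of the tailstock. Origin under the brass pivot.
- wax_jar: Bystander: jar of wax with a brass lid, 64 mm diameter, 60 mm tall, on the robot's side of the headstock. Origin under its centre.
- rosette: Bystander: square white plaster rosette, 85 x 85 mm, 26 mm thick, lying beyond the lathe. Origin under its centre.
- offcut: Bystander: pale wood offcut, 60 x 90 x 42 mm, on the table past the tailstock end of the board. Origin under its centre.

How it is judged:
By the outcome, as a careful person would: the job done as asked, in the order asked, and still so for the second after the job is handed in, while the arm keeps its last pose, push and grip.
It also fails if it takes over 46 s, if anything falls off the work surface, if the arm or the gripper's body presses on something with over 40 N, if the wrist force passes 120 N, or if a joint passes its speed limit or range.

ROBOT

A 6-joint arm with a two-finger parallel gripper is mounted at the origin on the work surface. World frame = base frame: x ahead of the robot, y to its left, z up, the work surface at z = 0. Lengths are in mm, angles in rad, forces in N, time in s.
With the tool pointing down it reaches from about 375 to 825 mm from the base axis. Payload 5.5 kg.
Tool frame: the origin (TCP) lies at the very end of the fingers, on their centre line; the grasp point (between the pads) lies env.pinch_z behind it (env.pinch_z is the distance from the TCP to the grasp point, in mm); z points along the fingers, y is the direction in which the jaws open and shut (so a half turn about z gives the same grasp; the last joint's range is limited). The gripper opens to 85 mm and grips with 20 to 120 N. Pads are 22 mm wide; open, the fingers measure 114 mm over their backs; the gripper's body (76 mm by 85 mm) begins 54 mm behind the grasp point. The pads swing forward as they close: fully open they stand 13 mm farther back than shut.
Start: joints at [-1.347, 0.314, -0.047, 1.21, 0, 1.571], TCP at [133.159, -585.033, 231.299] pointing down, gripper open.
Joint ranges: [-2.67, 2.67], [-0.69, 1.73], [-1.03, 1.25], [-2.08, 2.16], [-1.42, 1.45], [-3.14, 3.14]. Speed limits (rad/s): [2.39, 2.39, 3.01, 3.14, 3.14, 3.14].

INTERFACE

Orientations are given as a rotation vector (axis times angle).
In Python, from bench import env gives the robot as it stands.
- The arm moves only by the tool servo_tool, never from a script. Its argument "plan" is a list of rows, each a list of 5 numbers: the opening in per cent of the stroke, from 0 (shut) to 100 (fully open), then the shift along the tool's x, y, z in m, then the turn about the tool's z in degrees. In form: [[gripper, x, y, z, turn], ...]. A call has exactly 10 rows; each row is the pose to reach, as a shift and turn from the pose measured when the call began, along the tool's axes at that moment; what a row does not reach only later rows make up. A row lasts 1/12 s, in which the tool goes at most 41.7 mm and 7.16 degrees, less where a joint would pass 70% of its speed; a pose out of reach is approached as far as the arm can. A call with a gripper value outside its range is refused whole. The fingers move at their own pace and stop on an object; "newtons" is the grip in N (left out, the last holds). Time passes only in rows, so rows that repeat a pose let the fingers close, or fill a call up. It gives the time, the measured TCP pose, the force and the opening at its end, in the units of the state.
- env.read_state(): the state, without advancing time (a new reading comes with each control period).
- env.read_camera(name): name is "scene" or "top"; returns the picture (480x640x3 uint8, blue, green, red); there is no depth.
- env.camera_info(name): a dict with "vfov" (degrees; the focal length in pixels is half the picture's height over the tangent of half this angle, whatever the lens; pixels are square), "cx", "cy" (the principal point, pixels), "rvec" (rotation vector, rad) and "tvec" (3), from world to camera coordinates, as OpenCV has them. Camera axes: x right, y down, z forward; pixel columns grow to the right and rows downward; lengths in mm; the calibration is good to about 2 mm. A picture is of the moment at which its call begins. camera_info takes no time and is no camera call.
- env.sign_off(): hands the job in, once; it reports no verdict.
The state is a dict: "time_s": time; "qpos": joint angles; "qvel": joint speeds; "effort": joint torques, N m; "eef_pos": TCP position; "ee_rot": TCP orientation; "force": force on the tool from outside, world axes, zero at the start; "ft_torque": the same for the moment, N m; "grip_width": opening from 0.0 (shut) to 1.0 (fully open).
Only numpy, scipy, OpenCV 4.12 (cv2) and the standard library are available. Lean on these libraries where they do the work, as an engineer would, in place of code of your own. Each camera call takes 0.05 s, during which the arm holds its last target.

## Working session

There is one attempt and no reset: what is moved stays moved. The work goes in short steps, Python scripts to look and compute and a tool call to move; the robot and the scene stay as the last step left them, time stands still between calls to the robot, and variables do not carry over. Pictures are saved under pics/ and viewed, and the job is handed in when it is done.

Besides the shell and the picture viewer there is one more tool, called after "Call:" as a command line: name --pt "numbers of a row" for each row, then --argument value for the rest. servo_tool: Moves the arm, as the interface text tells. Its arguments: {"type":"object","properties":{"plan":{"type":"array","items":{"type":"array","items":{"type":"number"}}},"newtons":{"type":"number"}},"required":["plan"]}

```bash
ls; mkdir -p pics
python3 - <<'E'
from bench import env
import cv2
for n in("scene","top"):
    cv2.imwrite(f"pics/{n}0.png",env.read_camera(n)); print(env.camera_info(n))
print(env.read_state(),env.pinch_z)
E
```

```text
pics
{'vfov': 43.52895346112145, 'cx': 329.5500044622586, 'cy': 235.8280789748336, 'rvec': array([ 2.04971346,  1.17670345, -0.52594375]), 'tvec': array([-199.22917578, -245.62235361, 1603.98557527])}
{'vfov': 46.83378492647078, 'cx': 323.6280120193683, 'cy': 231.21456960437766, 'rvec': array([ 2.16640273, -2.13916711,  0.12818363]), 'tvec': array([ -87.62613938,  557.7819046 , 1135.52766998])}
{'time_s': 0.1, 'qpos': array([-1.34700463e+00,  3.14193320e-01, -4.79598468e-02,  1.21017160e+00,
        6.69017221e-06,  1.57079621e+00]), 'qvel': array([-1.62298874e-03,  1.10782546e-04,  9.79822826e-04, -1.16687472e-04,
        1.48594986e-03, -1.36960315e-05]), 'effort': array([-2.20666902e-04, -5.40766275e+01,  3.40541124e+01,  1.12088869e-02,
       -3.64793141e-05,  2.51548840e-06]), 'eef_pos': array([ 133.04838149, -584.550538  ,  230.50640708]), 'ee_rot': array([-3.12043557e+00, -3.50628557e-01,  2.57518589e-04]), 'force': array([ 0.57445216, -0.38603181,  0.00064683]), 'ft_torque': array([ 0.00565236, -0.00817799,  0.00846098]), 'grip_width': 0.9980946591731685} 18.700000000000003
```

View pics/scene0.png

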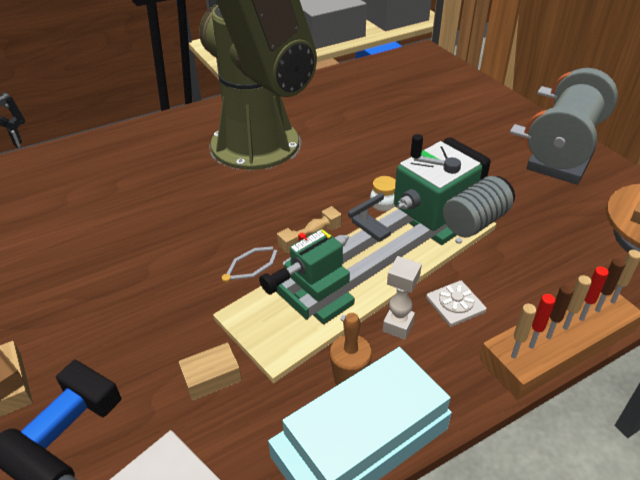

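View pics/top0.png

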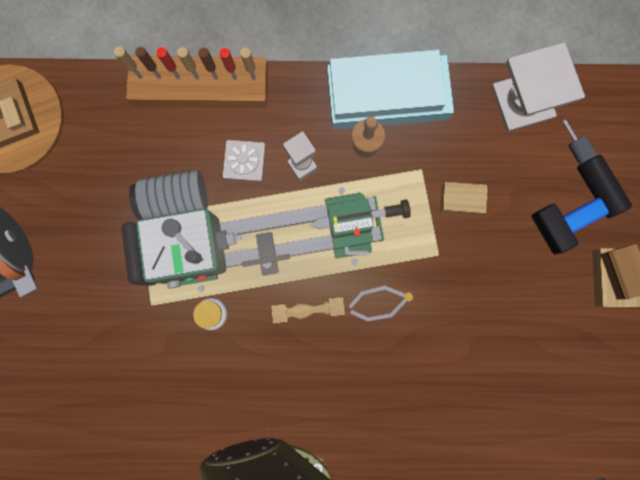

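The top view shows the lathe with its headstock at the left (world +y) and its motor away from the robot. The knob is near (194,257), the handle near (400,209), and the red clip near (356,232). I'll measure the board and these points next.

```bash
cat > h.py <<'E'
import numpy as np,cv2
from bench import env
def cam(n):
    c=env.camera_info(n);f=240/np.tan(np.radians(c['vfov']/2))
    K=np.array([[f,0,c['cx']],[0,f,c['cy']],[0,0,1.]]);return K,np.array(c['rvec']),np.array(c['tvec'])
def ray(n,uv):
    K,r,t=cam(n);R=cv2.Rodrigues(r)[0];d=R.T@np.linalg.inv(K)@np.array([uv[0],uv[1],1.]);return -R.T@t,d/np.linalg.norm(d)
def onz(n,uv,z):
    o,d=ray(n,uv);return o+d*(z-o[2])/d[2]
def proj(n,P):
    K,r,t=cam(n);return cv2.projectPoints(np.array(P,float).reshape(-1,1,3),r,t,K,None)[0].reshape(-1,2)
def tri(a,b):
    (o1,d1),(o2,d2)=ray("top",a),ray("scene",b)
    A=np.stack([d1,-d2],1);s=np.linalg.lstsq(A,o2-o1,rcond=None)[0]
    p,q=o1+s[0]*d1,o2+s[1]*d2;return (p+q)/2,np.linalg.norm(p-q)
def crop(n,img,x0,y0,x1,y1,out,s=4):
    cv2.imwrite(out,cv2.resize(img[y0:y1,x0:x1],None,fx=s,fy=s,interpolation=cv2.INTER_CUBIC))
E
python3 - <<'E'
from h import *
t=cv2.imread("pics/top0.png");s=cv2.imread("pics/scene0.png")
crop("top",t,300,160,450,270,"pics/t_tail.png",5)
crop("top",t,120,170,240,290,"pics/t_head.png",5)
crop("scene",s,240,215,360,325,"pics/s_tail.png",5)
crop("scene",s,380,120,520,240,"pics/s_head.png",5)
# board mask
h=cv2.cvtColor(t,cv2.COLOR_BGR2HSV)
m=cv2.inRange(h,(15,50,150),(35,160,255))
n,l,st,ce=cv2.connectedComponentsWithStats(m)
for i in range(1,n):
    if st[i,4]>300: print(i,st[i],ce[i])
i=1+np.argmax(st[1:,4]);
allm=np.isin(l,[k for k in range(1,n) if st[k,4]>40 and st[k,0]>140 and st[k,0]+st[k,2]<442 and st[k,1]+st[k,3]<306 and st[k,1]>165])
pts=np.argwhere(allm)[:,::-1].astype(np.float32)
P=np.array([onz("top",p,18)[:2] for p in pts],np.float32)
print(cv2.minAreaRect(P),cv2.boxPoints(cv2.minAreaRect(P)))
print(cv2.boxPoints(cv2.minAreaRect(pts)))
E
```

```text
24 [   0   65   56   76 1785] [18.18655462 99.26218487]
139 [   0  110   61   62 1458] [ 30.10356653 144.39506173]
143 [  149   169   290   136 11394] [324.22388977 235.4081973 ]
144 [ 444  182   43   31 1173] [465.05456095 197.08866155]
147 [ 224  222  107   31 1151] [279.60642919 235.60295395]
150 [601 260  39  47 583] [614.83018868 293.89022298]
154 [271 297  74  26 960] [306.94270833 309.82291667]
155 [193 300  29  29 632] [206.85759494 314.09968354]Traceback (most recent call last):
  File "<stdin>", line 16, in <module>
  File "h.py", line 9, in onz
    o,d=ray(n,uv);return o+d*(z-o[2])/d[2]
        ~~~^^^^^^
  File "h.py", line 7, in ray
    K,r,t=cam(n);R=cv2.Rodrigues(r)[0];d=R.T@np.linalg.inv(K)@np.array([uv[0],uv[1],1.]);return -R.T@t,d/np.linalg.norm(d)
          ~~~^^^
  File "h.py", line 4, in cam
    c=env.camera_info(n);f=240/np.tan(np.radians(c['vfov']/2))
ValueError: time passes only in moves, steps and waits
```

View pics/t_tail.png

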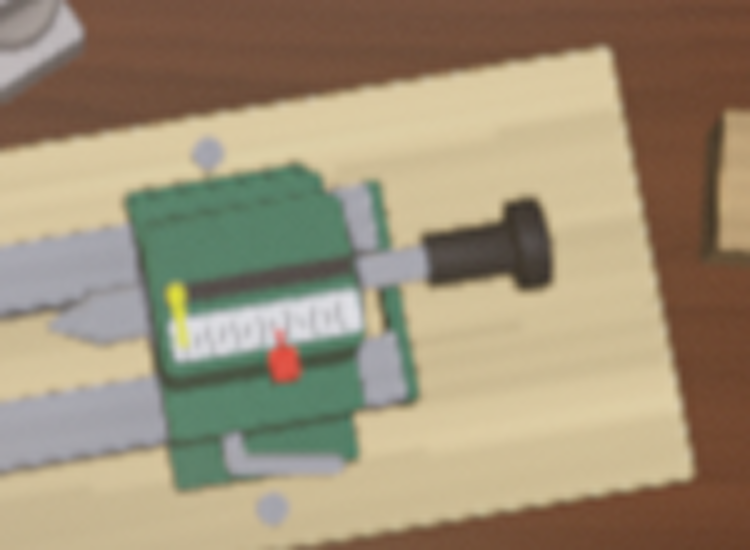

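View pics/t_head.png

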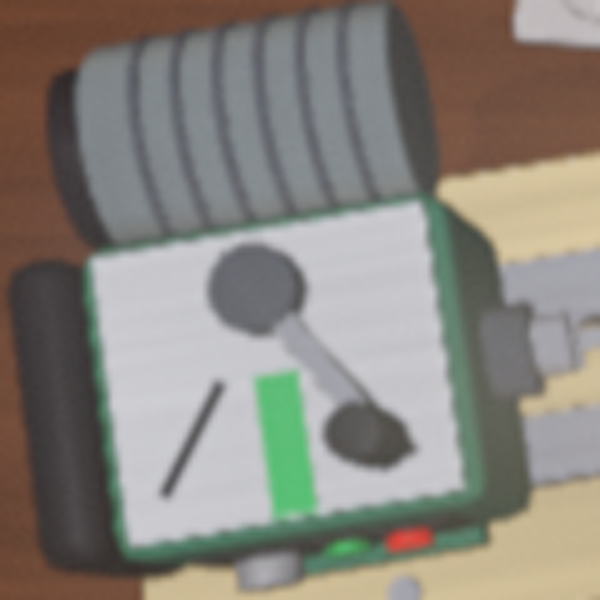

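View pics/s_tail.png

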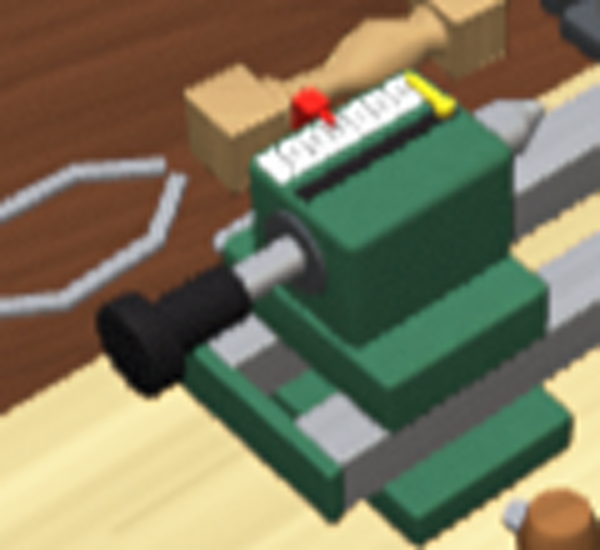

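View pics/s_head.png

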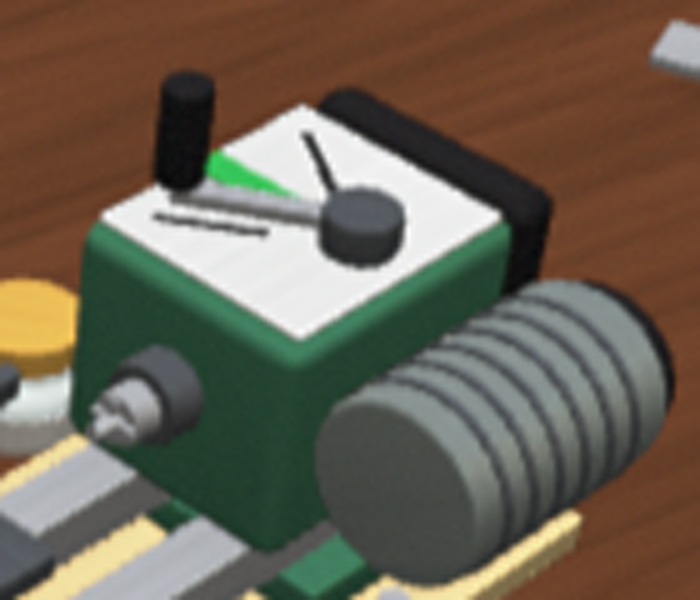

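The crops are clear. In the tail crop, the yellow pointer is at about (177,320), the red clip at (284,362) and the handle waist at (470,255). The knob and hub show in the head crop. Next I'll fix the lathe pose from the board and cross-check it with triangulated points.

```bash
python3 - <<'E'
from bench import env
import json
json.dump({n:{k:(v.tolist() if hasattr(v,'tolist') else v) for k,v in env.camera_info(n).items()} for n in("top","scene")},open("cam.json","w"))
E
sed -i 's/c=env.camera_info(n);/c=CI[n];/; s/^from bench.*/from bench import env\nimport json;CI=json.load(open("\.\/cam.json"))/' h.py
python3 - <<'E'
from h import *
t=cv2.imread("pics/top0.png")
h=cv2.cvtColor(t,cv2.COLOR_BGR2HSV)
m=cv2.inRange(h,(15,50,150),(35,160,255))
n,l,st,ce=cv2.connectedComponentsWithStats(m)
i=1+np.argmax(st[1:,4]); mm=((l==i)*255).astype(np.uint8)
c=max(cv2.findContours(mm,cv2.RETR_EXTERNAL,cv2.CHAIN_APPROX_NONE)[0],key=len)[:,0].astype(float)
P=np.array([onz("top",p,18)[:2] for p in c],np.float32)
r=cv2.minAreaRect(P);print(r);print(cv2.boxPoints(r))
def fitl(sel):
    vx,vy,x,y=cv2.fitLine(P[sel].astype(np.float32),cv2.DIST_HUBER,0,.01,.01).ravel();return np.array([x,y]),np.array([vx,vy])
# tail end edge and long edges in px
def dl(a,b,w=2.5):
    a,b=np.array(a,float),np.array(b,float);d=(b-a)/np.linalg.norm(b-a);q=c-a
    s=q@d;L=np.linalg.norm(b-a);return (abs(q[:,0]*d[1]-q[:,1]*d[0])<w)&(s>6)&(s<L-6)
for nm,a,b in(("tail",(421.5,170),(438,255)),("near",(438,255),(152,303)),("far",(421.5,170),(215,205))):
    s=dl(a,b);o,d=fitl(s);print(nm,s.sum(),o,d,np.degrees(np.arctan2(d[1],d[0])))
print(P[np.argmax(c[:,0])])
E
```

```text
((549.9313354492188, -4.117340087890625), (191.46847534179688, 620.6908569335938), 10.599504470825195)
[[ 398.7448   283.32303]
 [ 512.91644 -326.77695]
 [ 701.11786 -291.5577 ]
 [ 586.9462   318.54227]]
tail 74 [ 604.82434 -308.47574] [0.98313046 0.18290576] 10.539058
near 274 [457.0878   -22.730791] [ 0.18402353 -0.98292184] -79.39579
far 195 [657.9622   -67.036575] [ 0.1835949 -0.983002 ] -79.42078
[ 515.0809 -324.5604]
```

The board rectangle measures 191.5 x 620.7 mm against the true 190 x 620, so the pose fits well. Next come the knob, handle and index, each checked in both views.

```bash
cat >> h.py <<'E'
TH=np.radians(10.58);O=np.array([549.9,-4.1]);X=np.array([np.cos(TH),np.sin(TH)]);Y=np.array([-X[1],X[0]])
def L2W(x,y,z): return np.r_[O+x*X+y*Y,z]
def W2L(p): d=np.array(p[:2])-O;return np.array([d@X,d@Y])
E
python3 - <<'E'
from h import *
T=lambda X,Y,x0,y0,s=5:(x0+(X+.5)/s-.5,y0+(Y+.5)/s-.5)
t=cv2.imread("pics/top0.png");s=cv2.imread("pics/scene0.png")
def blob(img,n,lo,hi,box):
    h=cv2.cvtColor(img,cv2.COLOR_BGR2HSV);m=cv2.inRange(h,lo,hi);k=np.zeros_like(m);x0,y0,x1,y1=box;k[y0:y1,x0:x1]=m[y0:y1,x0:x1]
    p=np.argwhere(k)[:,::-1];return p.mean(0),len(p),p.min(0),p.max(0)
for nm,lo,hi,z in(("red",(0,150,120),(8,255,255),158),("yel",(25,150,150),(35,255,255),158)):
    a=blob(t,0,lo,hi,(320,190,390,260));b=blob(s,0,lo,hi,(280,225,345,260))
    p,g=tri(a[0],b[0]);print(nm,a,b,"tri",p,g,W2L(p),"plane",W2L(onz("top",a[0],z)),W2L(onz("scene",b[0],z)))
for nm,L in(("handle",(0,-216,128)),("flangeback",(0,-247,128)),("ptr",(-20,-100,157)),("hub",(30,200,181))):
    for n in("top","scene"): print(nm,n,proj(n,L2W(*L)))
print("waist/flange seen", T(470,255,300,160),T(540,245,300,160), T(205,310,240,215))
# knob top: top-cam crop, scene crop
kt=T(365,428,120,170);ks=T(188,82,380,120)
p,g=tri(kt,ks);print("knobtop",kt,ks,p,g,W2L(p))
for n,k in(("top",kt),("scene",ks)): print(n,W2L(onz(n,k,245)))
hub=T(257,285,120,170);print("hub",[ (z,W2L(onz("top",hub,z))) for z in(200,205)])
for th in(.42,.5,.6,.7):
    q=L2W(30-75*np.cos(th),200-75*np.sin(th),245);print(th,proj("top",q),proj("scene",q))
E
```

```text
red (array([356.40625, 232.4375 ]), 32, array([354, 229]), array([359, 235])) (array([301.85714286, 235.64285714]), 42, array([298, 232]), array([306, 239])) tri [ 541.89695395 -143.55271669  156.16836411] 0.031453518529897764 [ -33.47165679 -135.61252571] plane [ -33.67052347 -135.46505429] [ -31.85536058 -136.85904391]
yel (array([335.14285714, 219.57142857]), 14, array([334, 217]), array([336, 222])) (array([325.87878788, 233.42424242]), 33, array([321, 229]), array([330, 237])) tri [ 564.54574879 -104.30620157  161.50836551] 2.880574624647223 [  -4.00191958 -101.19172609] plane [  -2.61261741 -100.19196366] [ -7.80564106 -99.85126898]
handle top [[393.16944988 210.43730072]]
handle scene [[278.75251608 277.13205029]]
flangeback top [[408.79063513 207.74274788]]
flangeback scene [[264.50794628 285.55120599]]
ptr top [[336.62928332 228.62824872]]
ptr scene [[321.51362155 230.53170988]]
hub top [[172.53625775 228.12466654]]
hub scene [[451.39291753 169.27006137]]
waist/flange seen (393.6, 210.6) (407.6, 208.6) (280.6, 276.6)
knobtop (192.6, 255.2) (417.2, 136.0) [488.34651854 143.7959634  246.52442355] 2.656826282842609 [-33.35212542 156.68338393]
top [-34.05461265 155.98752871]
scene [-34.36996446 159.91391694]
hub [(200, array([ 29.8488368 , 197.52461291])), (205, array([ 28.93744425, 196.23690707]))]
0.42 [[185.25009891 259.05918289]] [[418.96655615 133.42546826]]
0.5 [[188.12042394 257.00528815]] [[418.0962126  134.94814946]]
0.6 [[191.46880535 254.13667353]] [[417.33532034 136.93070547]]
0.7 [[194.51971978 250.96142026]] [[416.949071   138.98451782]]
```

The measurements agree. The lever sits at about 0.59 rad, and the index is at local y of about -135.5, so the travel is about 35.5 mm. I'll lift and start over, turning the wrist half a turn so joint 6 stays in range.

Call:
servo_tool --pt "100 0.0 0.0 -0.03 -6" --pt "100 0.01 0.0 -0.06 -13" --pt "100 0.03 -0.005 -0.08 -20" --pt "100 0.055 -0.012 -0.09 -27" --pt "100 0.085 -0.02 -0.09 -34" --pt "100 0.115 -0.028 -0.09 -41" --pt "100 0.145 -0.036 -0.09 -48" --pt "100 0.175 -0.045 -0.09 -55" --pt "100 0.2 -0.055 -0.09 -62" --pt "100 0.215 -0.06 -0.09 -69"

```text
time_s: 0.93
eef_pos: [331.5, -476.5, 320.2]
ee_rot: [-2.364, -2.066, -0.003]
force: [-0.2, 0.2, 0.5]
grip_width: 1.004
```

```bash
cat > st.py <<'E'
from h import *
from scipy.spatial.transform import Rotation as Ro
import sys
s=env.read_state();R=Ro.from_rotvec(s['ee_rot']).as_matrix();p=s['eef_pos']
print("t",round(s['time_s'],2),"q",s['qpos'].round(2),"tcp",p.round(1),"loc",W2L(p).round(1),"force",s['force'].round(1),"grip",round(s['grip_width'],3))
print("toolx heading rel lathe deg",round(np.degrees(np.arctan2(R[1,0],R[0,0])-TH),2),"z",R[:,2].round(3))
for a in sys.argv[1:]:
    v=[float(k) for k in a.split(",")];g=L2W(*v);print(a,"world",g.round(1),"shift mm",(R.T@(g-p)).round(1))
E
python3 st.py -32.3,158.3,310 -32.3,158.3,210
```

```text
t 0.93 q [-0.96  0.26  0.08  1.4   0.    0.74] tcp [ 331.5 -476.5  320.2] loc [-301.5 -424.3] force [-0.2  0.2  0.5] grip 1.004
toolx heading rel lathe deg 71.71 z [-0.     0.003 -1.   ]
-32.3,158.3,310 world [489.1 145.6 310. ] shift mm [637.6  72.8  11.9]
-32.3,158.3,210 world [489.1 145.6 210. ] shift mm [637.3  72.8 111.9]
```

Call:
servo_tool --pt "100 0.035 0.004 0.0 -6" --pt "100 0.07 0.007 0.0 -12" --pt "100 0.105 0.011 0.0 -18" --pt "100 0.14 0.015 0.0 -24" --pt "100 0.175 0.02 0.0 -30" --pt "100 0.21 0.024 0.0 -36" --pt "100 0.245 0.028 0.0 -42" --pt "100 0.28 0.032 0.0 -48" --pt "100 0.315 0.036 0.0 -53" --pt "100 0.34 0.039 0.0 -56"

```text
time_s: 1.77
eef_pos: [415.6, -142.3, 320.9]
ee_rot: [-1.11, -2.937, -0.005]
force: [0.0, 0.7, 0.0]
grip_width: 0.999
```

```bash
python3 st.py -32.3,158.3,310
```

```text
t 1.77 q [-0.33 -0.01 -0.23  1.36  0.    0.39] tcp [ 415.6 -142.3  320.9] loc [-157.4 -111.2] force [0.  0.7 0. ] grip 0.999
toolx heading rel lathe deg 128.01 z [-0.     0.004 -1.   ]
-32.3,158.3,310 world [489.1 145.6 310. ] shift mm [135.2 264.5  12. ]
```

Call:
servo_tool --pt "100 0.017 0.033 0.0 -6" --pt "100 0.034 0.066 0.0 -12" --pt "100 0.051 0.099 0.0 -18" --pt "100 0.068 0.132 0.0 -24" --pt "100 0.085 0.165 0.0 -30" --pt "100 0.101 0.198 0.0 -36" --pt "100 0.118 0.231 0.0 -42" --pt "100 0.13 0.255 0.0 -48" --pt "100 0.135 0.2645 0.005 -52" --pt "100 0.135 0.2645 0.01 -52"

```text
time_s: 2.6
eef_pos: [489.6, 147.9, 311.2]
ee_rot: [0.299, -3.127, -0.007]
force: [-1.1, -0.3, -0.5]
grip_width: 1.0
```

```bash
python3 st.py -32.3,158.3,211
python3 - <<'E'
from h import *
t=env.read_camera("top");s=env.read_camera("scene")
cv2.imwrite("pics/t1.png",t);cv2.imwrite("pics/s1.png",s)
cv2.imwrite("pics/both1.png",np.hstack([cv2.resize(t[150:310,100:260],(400,400),interpolation=2),cv2.resize(s[60:220,350:510],(400,400),interpolation=2)]))
E
```

```text
t 2.6 q [ 0.29  0.12 -0.1   1.34  0.    0.1 ] tcp [489.6 147.9 311.2] loc [-31.3 160.5] force [-1.1 -0.3 -0.5] grip 1.0
toolx heading rel lathe deg -179.67 z [-0.001  0.004 -1.   ]
-32.3,158.3,211 world [489.1 145.6 211. ] shift mm [  1.   -2.6 100.2]
```

View pics/both1.png

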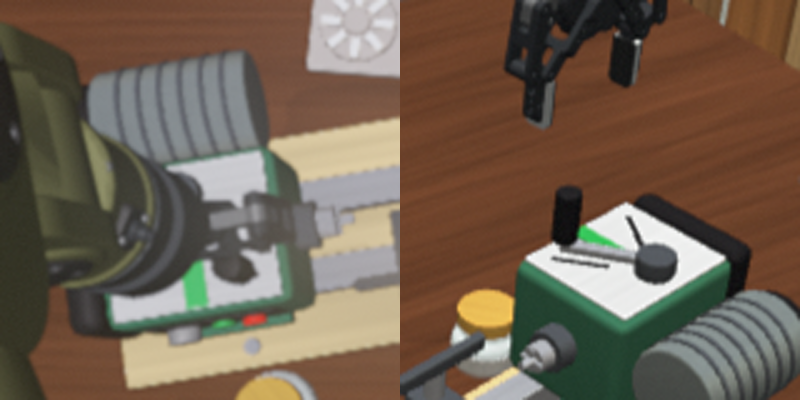

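The gripper straddles the knob (crop right panel, around (567,215)) from about 70 mm above, with its jaws along the lathe's y. Next I descend.

Call:
servo_tool --pt "100 0.001 -0.002 0.015 0" --pt "100 0.001 -0.0025 0.03 0" --pt "100 0.001 -0.0025 0.045 0" --pt "100 0.001 -0.0025 0.06 0" --pt "100 0.001 -0.0025 0.075 0" --pt "100 0.001 -0.0025 0.088 0" --pt "100 0.001 -0.0025 0.097 0" --pt "100 0.001 -0.0025 0.1 0" --pt "60 0.001 -0.0025 0.1 0" --pt "50 0.001 -0.0025 0.1 0" --newtons 20

```text
time_s: 3.53
eef_pos: [487.9, 142.5, 211.2]
ee_rot: [0.287, -3.126, -0.004]
force: [-0.4, 0.2, 0.6]
grip_width: 0.747
```

Call:
servo_tool --pt "0 0 0 0 0" --pt "0 0 0 0 0" --pt "0 0 0 0 0" --pt "0 0 0 0 0" --pt "0 0 0 0 0" --pt "0 0 0 0 0" --pt "0 0 0 0 0" --pt "0 0 0 0 0" --pt "0 0 0 0 0" --pt "0 0 0 0 0"

```text
time_s: 4.37
eef_pos: [489.0, 143.7, 212.2]
ee_rot: [-0.288, 3.128, 0.008]
force: [0.5, 4.3, 4.6]
grip_width: 0.252
```

```bash
python3 st.py -45,200,211;  python3 - <<'E'
from h import *
t=env.read_camera("top");s=env.read_camera("scene")
cv2.imwrite("pics/both2.png",np.hstack([cv2.resize(t[150:310,100:260],(400,400),interpolation=2),cv2.resize(s[60:220,350:510],(400,400),interpolation=2)]))
E
```

```text
t 4.37 q [ 0.28  0.15 -0.3   1.12  0.    0.1 ] tcp [489.  143.7 212.2] loc [-32.8 156.4] force [0.5 4.3 4.6] grip 0.252
toolx heading rel lathe deg -180.07 z [ 0.     0.005 -1.   ]
-45,200,211 world [468.9 184.2 211. ] shift mm [12.3 43.5  1.4]
```

View pics/both2.png

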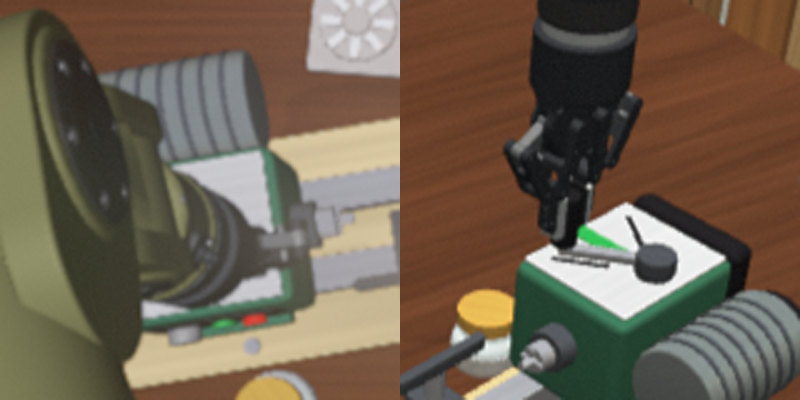

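The jaws stopped at 0.252 (21.4 mm), which matches the knob, and the picture shows the fingers on it. Now I swing it along the arc to neutral.

Call:
servo_tool --pt "0 0.002 0.004 0 0" --pt "0 0.003 0.008 0 0" --pt "0 0.006 0.0145 0 0" --pt "0 0.009 0.0215 0 0" --pt "0 0.0105 0.0285 0 0" --pt "0 0.012 0.036 0 0" --pt "0 0.0122 0.0405 0 0" --pt "0 0.0122 0.0436 0 0" --pt "0 0.0122 0.0436 0 0" --pt "0 0.0122 0.0436 0 0"

```text
time_s: 5.3
eef_pos: [466.0, 182.1, 211.7]
ee_rot: [0.286, -3.124, -0.0]
force: [-7.6, -6.8, 6.0]
grip_width: 0.252
```

```bash
python3 st.py -45,200,211;  python3 - <<'E'
from h import *
s=env.read_camera("scene")
crop("s",s,370,110,530,230,"pics/s3.png",5)
E
```

```text
t 5.3 q [ 0.37  0.14 -0.31  1.12  0.    0.19] tcp [466.  182.1 211.7] loc [-48.3 198.4] force [-7.6 -6.8  6. ] grip 0.252
toolx heading rel lathe deg -180.11 z [-0.005 -0.    -1.   ]
-45,200,211 world [468.9 184.2 211. ] shift mm [-3.3  1.6  0.7]
```

View pics/s3.png

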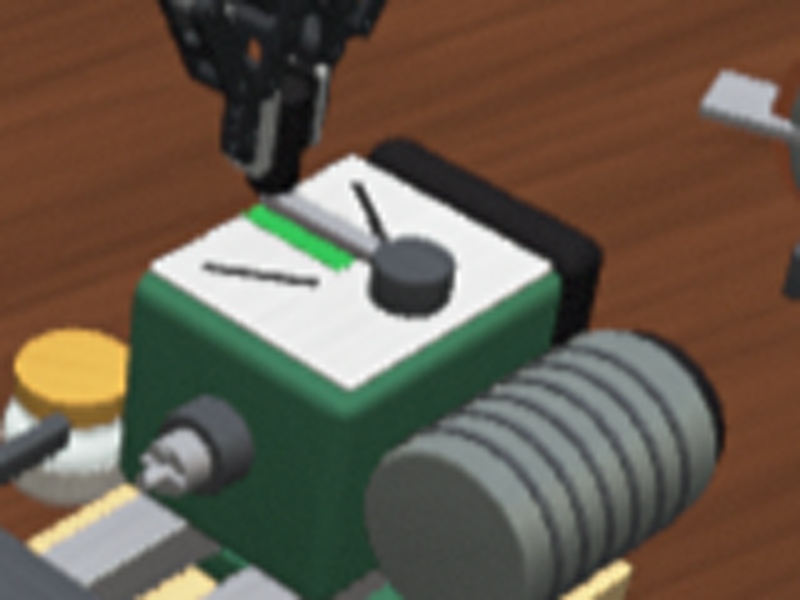

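The lever arm now lies above the green strip. I'll release, rise straight up, and check it unobstructed.

Call:
servo_tool --pt "0 0 0.001 0 0" --pt "0 0 0.001 0 0" --pt "50 0 0.001 0 0" --pt "100 0 0.001 0 0" --pt "100 0 0.001 0 0" --pt "100 0 0.001 0 0" --pt "100 0 0.001 -0.02 0" --pt "100 0 0.001 -0.05 0" --pt "100 0 0.001 -0.08 0" --pt "100 0 0.001 -0.11 0"

```text
time_s: 6.18
eef_pos: [465.9, 183.1, 322.7]
ee_rot: [0.286, -3.123, -0.001]
force: [0.0, 0.6, 0.3]
grip_width: 1.002
```

```bash
python3 st.py 0,-216,250;  python3 - <<'E'
from h import *
s=env.read_camera("scene");cv2.imwrite("pics/s4full.png",s)
crop("s",s,370,110,530,230,"pics/s4.png",5)
for th in(-.1,0,.1):
    print(th,[(proj("scene",L2W(30-r*np.cos(th),200-r*np.sin(th),z))[0]-[370,110])*5+2 for r,z in((75,245),(60,198),(25,198))])
E
```

```text
t 6.18 q [ 0.37  0.11 -0.1   1.37  0.    0.19] tcp [465.9 183.1 322.7] loc [-48.2 199.4] force [0.  0.6 0.3] grip 1.002
toolx heading rel lathe deg -180.1 z [-0.006 -0.    -1.   ]
0,-216,250 world [ 589.6 -216.4  250. ] shift mm [ -49.4 -415.4   72. ]
-0.1 [array([300.27214092,  79.28978639]), array([312.40913204, 194.39980875]), array([371.322965  , 234.17443028])]
0 [array([286.97749141,  85.42064851]), array([301.99914617, 199.46890188]), array([366.97035464, 236.3583995 ])]
0.1 [array([274.99665032,  92.34303545]), array([292.63765064, 205.18529809]), array([363.08077063, 238.81458744])]
```

View pics/s4.png

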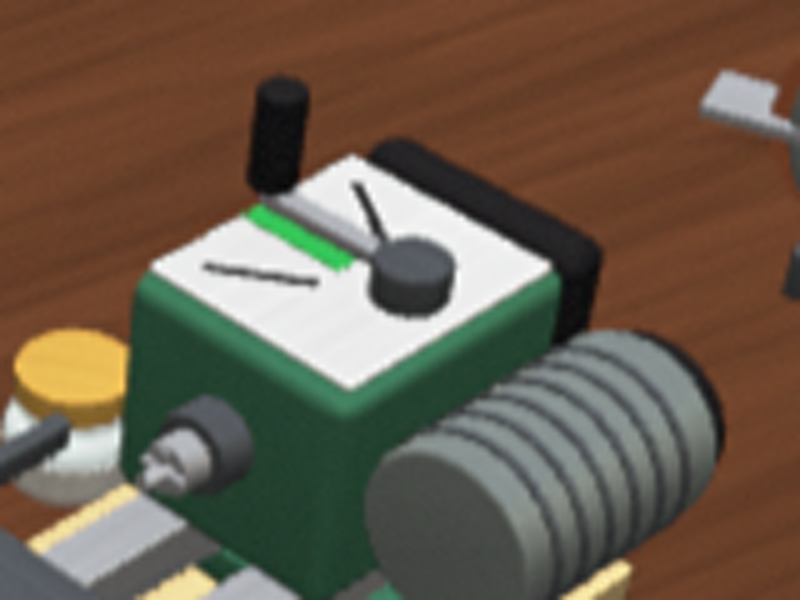

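Call:
servo_tool --pt "100 -0.005 -0.03 0 7" --pt "100 -0.01 -0.065 0 14" --pt "100 -0.015 -0.1 0 21" --pt "100 -0.02 -0.135 0 28" --pt "100 -0.025 -0.17 0 35" --pt "100 -0.03 -0.205 0 42" --pt "100 -0.035 -0.24 0 49" --pt "100 -0.04 -0.275 0 56" --pt "100 -0.045 -0.31 0 63" --pt "100 -0.049 -0.345 0 70"

```text
time_s: 7.07
eef_pos: [579.4, -147.9, 327.9]
ee_rot: [1.567, 2.722, 0.006]
force: [0.4, 1.2, -0.5]
grip_width: 0.998
```

```bash
python3 st.py 0,-216,250;  python3 - <<'E'
from h import *
s=env.read_camera("top");cv2.imwrite("pics/t5full.png",s)
crop("s",s,120,170,240,290,"pics/t5.png",5)
for th in(-.1,0,.1):
    print(th,[(proj("top",L2W(30-r*np.cos(th),200-r*np.sin(th),z))[0]-[120,170])*5+2 for r,z in((75,245),(60,198),(25,198))])
E
```

```text
t 7.07 q [-0.25  0.29  0.14  1.42  0.    0.79] tcp [ 579.4 -147.9  327.9] loc [   2.6 -146.8] force [ 0.4  1.2 -0.5] grip 0.998
toolx heading rel lathe deg 109.56 z [ 0.002  0.003 -1.   ]
0,-216,250 world [ 589.6 -216.4  250. ] shift mm [-64.5 -25.9  77.6]
-0.1 [array([221.25298823, 483.79264741]), array([257.82652826, 450.58618859]), array([254.27264998, 354.56218379])]
0 [array([242.945359  , 481.13977701]), array([274.33799652, 448.56845242]), array([261.12254896, 353.72724986])]
0.1 [array([264.33703589, 476.34139378]), array([290.61914112, 444.91969275]), array([267.87802971, 352.21848941])]
```

View pics/t5.png

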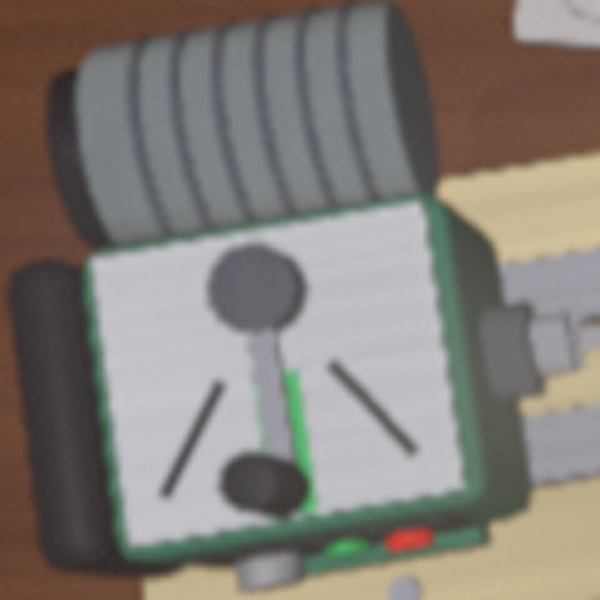

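View pics/t5full.png

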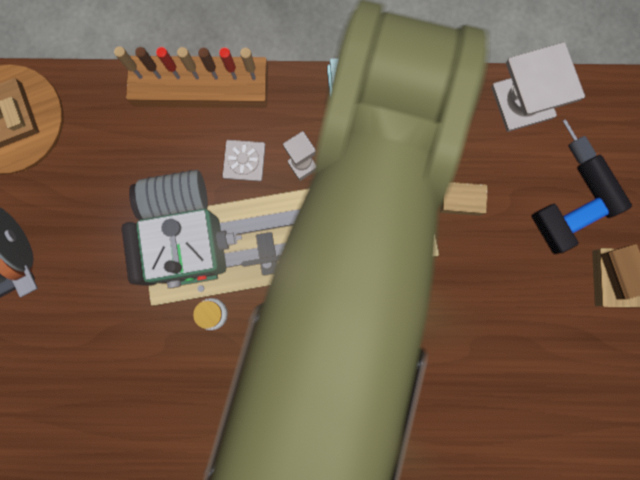

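The arm is parallel to the green strip and centred on it in the top crop: its centre line goes from (264,340) to (277,448), against (261,354) to (274,448) predicted for 0 rad. That puts the lever within about 0.03 rad of neutral. Next, the handle.

Call:
servo_tool --pt "100 -0.01 -0.005 0 5" --pt "100 -0.025 -0.01 0 10" --pt "100 -0.04 -0.016 0.01 15" --pt "100 -0.055 -0.022 0.025 19.5" --pt "100 -0.067 -0.027 0.04 19.5" --pt "100 -0.067 -0.027 0.06 19.5" --pt "100 -0.067 -0.027 0.08 19.5" --pt "100 -0.067 -0.027 0.1 19.5" --pt "100 -0.067 -0.027 0.11 19.5" --pt "100 -0.067 -0.027 0.11 19.5"

```text
time_s: 7.95
eef_pos: [588.8, -224.6, 214.0]
ee_rot: [-2.016, -2.406, 0.001]
force: [-0.3, -0.3, -0.3]
grip_width: 1.005
```

```bash
python3 st.py 0,-219,109;  python3 - <<'E'
from h import *
s=env.read_camera("scene")
crop("s",s,230,170,380,290,"pics/s6.png",5)
print((proj("scene",L2W(0,-219,150))-[230,170])*5+2)
E
```

```text
t 7.95 q [-0.36  0.38  0.01  1.2  -0.    1.03] tcp [ 588.8 -224.6  214. ] loc [  -2.2 -223.9] force [-0.3 -0.3 -0.3] grip 1.005
toolx heading rel lathe deg 89.52 z [-0.002  0.001 -1.   ]
0,-219,109 world [ 590.1 -219.4  109. ] shift mm [  4.8   2.4 105. ]
[[235.18028169 497.5062186 ]]
```

View pics/s6.png

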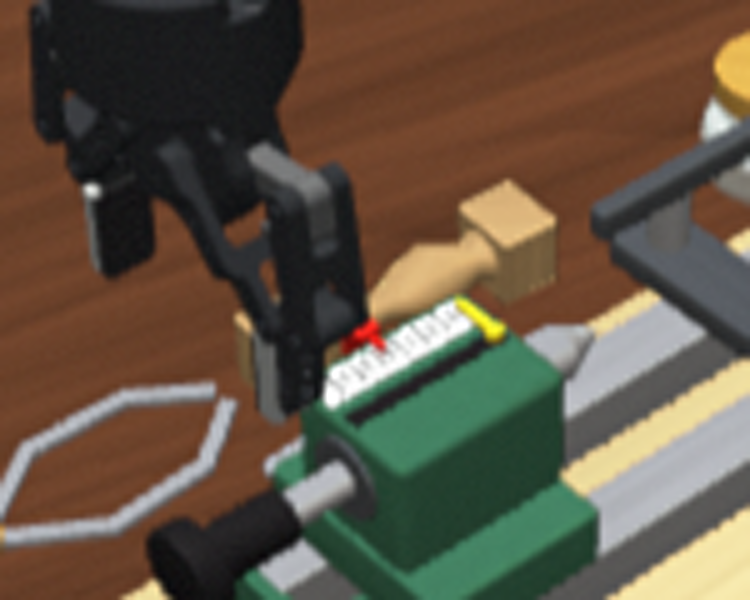

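The gripper is straight above the spool and the scale is still visible from this camera (red tongue at (380,340), pointer at (480,318) in the crop). Next I descend and close.

Call:
servo_tool --pt "100 0.0045 0.0025 0.01 0" --pt "100 0.0045 0.0025 0.025 0" --pt "100 0.0045 0.0025 0.04 0" --pt "100 0.0045 0.0025 0.055 0" --pt "100 0.0045 0.0025 0.07 0" --pt "100 0.0045 0.0025 0.085 0" --pt "100 0.0045 0.0025 0.096 0" --pt "100 0.0045 0.0025 0.105 0" --pt "100 0.0045 0.0025 0.105 0" --pt "60 0.0045 0.0025 0.105 0" --newtons 60

```text
time_s: 8.83
eef_pos: [591.5, -219.9, 111.0]
ee_rot: [-2.017, -2.408, 0.0]
force: [0.2, -0.5, -0.6]
grip_width: 0.879
```

```bash
python3 st.py 0,-219,109;  python3 - <<'E'
from h import *
s=env.read_camera("scene")
crop("s",s,230,170,380,290,"pics/s7.png",5)
E
```

```text
t 8.83 q [-0.36  0.44 -0.15  0.98 -0.    1.04] tcp [ 591.5 -219.9  111. ] loc [   1.2 -219.8] force [ 0.2 -0.5 -0.6] grip 0.879
toolx heading rel lathe deg 89.53 z [-0.  0. -1.]
0,-219,109 world [ 590.1 -219.4  109. ] shift mm [ 0.7 -1.2  2. ]
```

View pics/s7.png

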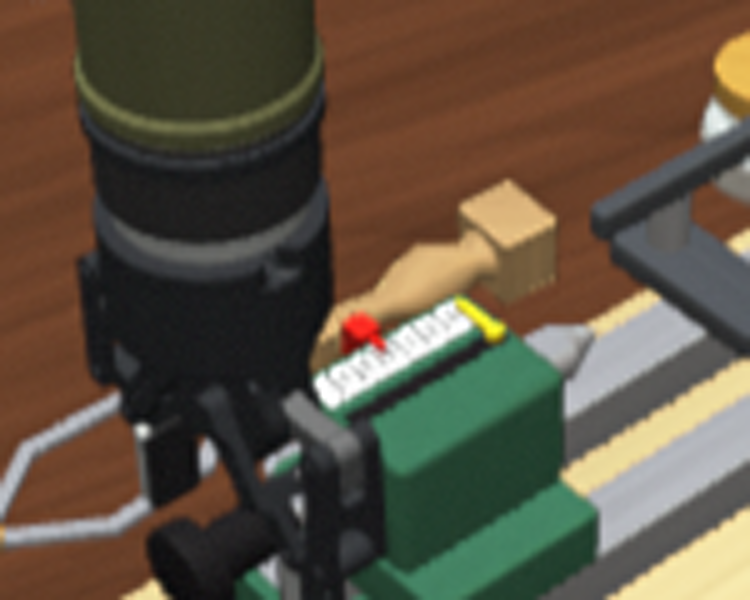

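Call:
servo_tool --pt "0 0.0005 -0.001 0.001 0" --pt "0 0.0005 -0.001 0.001 0" --pt "0 0.0005 -0.001 0.001 0" --pt "0 0.0005 -0.001 0.001 0" --pt "0 0.0005 -0.001 0.001 0" --pt "0 0.0005 -0.001 0.001 0" --pt "0 0.0005 -0.001 0.001 0" --pt "0 0.0005 -0.001 0.001 0" --pt "0 0.0005 -0.001 0.001 0" --pt "0 0.0005 -0.001 0.001 0"

```text
time_s: 9.72
eef_pos: [590.4, -220.1, 111.5]
ee_rot: [2.017, 2.408, -0.001]
force: [-3.1, -0.0, 4.7]
grip_width: 0.251
```

```bash
python3 st.py 0,-255.4,110;  python3 - <<'E'
from h import *
s=env.read_camera("scene");cv2.imwrite("pics/s8full.png",s)
crop("s",s,240,190,360,290,"pics/s8.png",6)
E
```

```text
t 9.72 q [-0.36  0.44 -0.15  0.98 -0.    1.04] tcp [ 590.4 -220.1  111.5] loc [ 1.000e-01 -2.198e+02] force [-3.1 -0.   4.7] grip 0.251
toolx heading rel lathe deg 89.52 z [ 0.    -0.001 -1.   ]
0,-255.4,110 world [ 596.8 -255.2  110. ] shift mm [-35.6   0.2   1.6]
```

View pics/s8.png

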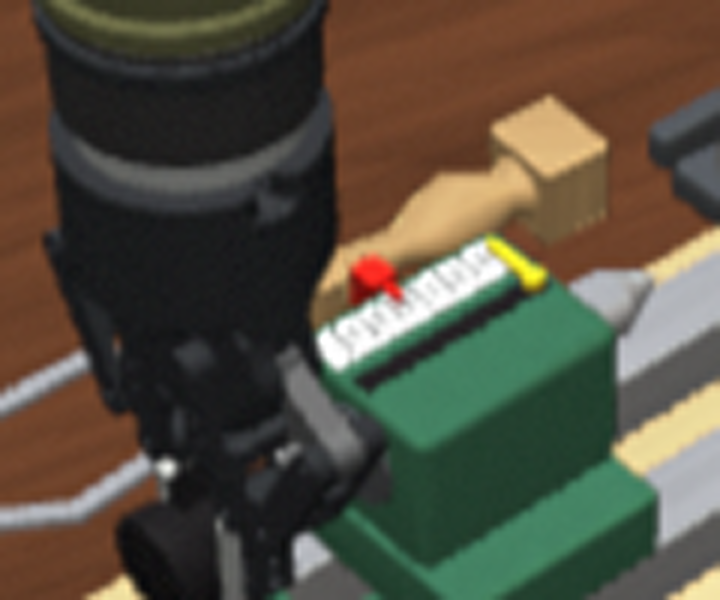

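The jaws stopped at 0.251 on the waist. Now I pull about 35 mm.

Call:
servo_tool --pt "0 -0.002 0 0 0" --pt "0 -0.006 0 0 0" --pt "0 -0.011 0 0 0" --pt "0 -0.016 0 0 0" --pt "0 -0.021 0 0 0" --pt "0 -0.026 0 0 0" --pt "0 -0.03 0 0 0" --pt "0 -0.033 0 0 0" --pt "0 -0.035 0 0 0" --pt "0 -0.035 0 0 0"

```text
time_s: 10.6
eef_pos: [596.2, -251.5, 111.5]
ee_rot: [-2.013, -2.407, -0.006]
force: [-1.0, 9.3, 3.9]
grip_width: 0.246
```

Call:
servo_tool --pt "0 0 0 0 0" --pt "0 0 0 0 0" --pt "0 0 0 0 0" --pt "0 0 0 0 0" --pt "0 0 0 0 0" --pt "0 0 0 0 0" --pt "0 0 0 0 0" --pt "0 0 0 0 0" --pt "0 0 0 0 0" --pt "0 0 0 0 0"

```text
time_s: 11.43
eef_pos: [595.6, -248.2, 111.5]
ee_rot: [-2.008, -2.405, -0.013]
force: [-1.9, 10.3, 4.0]
grip_width: 0.252
```

```bash
python3 st.py 0,-255.4,110;  python3 - <<'E'
from h import *
s=env.read_camera("scene");cv2.imwrite("pics/s9full.png",s)
crop("s",s,280,220,340,265,"pics/s9.png",12)
s=cv2.imread("pics/s8full.png");crop("s",s,280,220,340,265,"pics/s8b.png",12)
E
```

```text
t 11.43 q [-0.4   0.47 -0.1   1.01  0.01  0.99] tcp [ 595.6 -248.2  111.5] loc [ 1.000e-01 -2.483e+02] force [-1.9 10.3  4. ] grip 0.252
toolx heading rel lathe deg 89.7 z [-0.001  0.011 -1.   ]
0,-255.4,110 world [ 596.8 -255.2  110. ] shift mm [-7.1 -0.1  1.4]
```

View pics/s9.png

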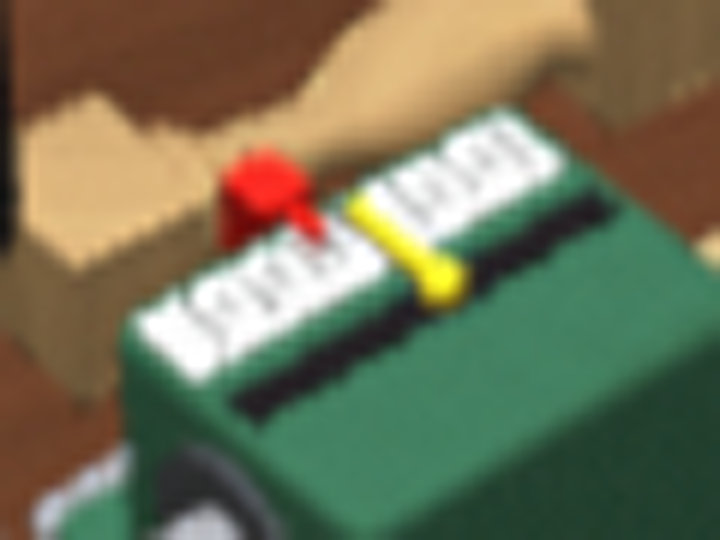

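View pics/s8b.png

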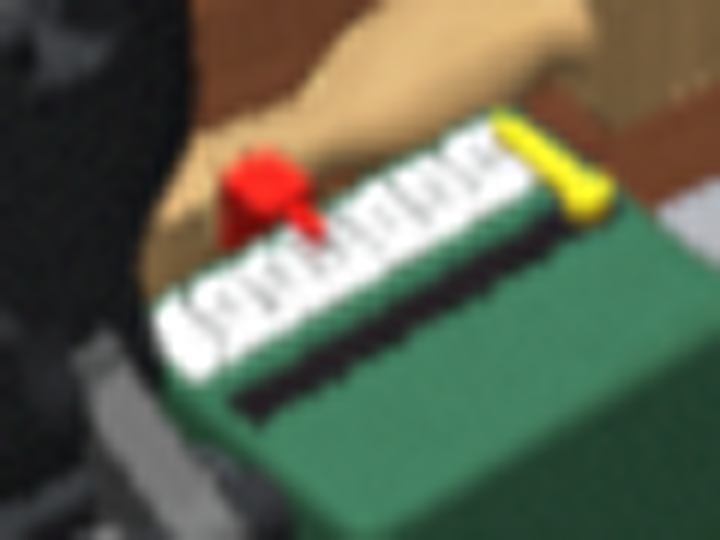

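The picture shows the pointer (tip at (355,203) in the crop) short of the red tongue (317,235). The arm gives by about 3.3 mm under the spring load, so the next target needs that allowance. I'll measure the gap.

```bash
cat > gap.py <<'E'
from h import *
import sys
def meas(f,n="scene"):
    s=cv2.imread(f) ;h=cv2.cvtColor(s,cv2.COLOR_BGR2HSV)
    def px(lo,hi,box):
        m=cv2.inRange(h,lo,hi);k=np.zeros_like(m);x0,y0,x1,y1=box;k[y0:y1,x0:x1]=m[y0:y1,x0:x1];return np.argwhere(k)[:,::-1].astype(float)
    box=(285,222,345,262) if n=="scene" else (320,190,390,260)
    out={}
    for nm,lo,hi,z in(("yel",(22,130,110),(35,255,255),157),("red",(0,150,110),(8,255,255),157)):
        p=px(lo,hi,box);l=np.array([W2L(onz(n,q,z)) for q in p])
        out[nm]=l
    y=out["yel"];r=out["red"]
    bar=y[(y[:,0]<-9)&(y[:,0]>-22)];tg=r[(r[:,0]>-26)]
    print(f,n,"yel all",y.mean(0).round(2),"bar",bar.mean(0).round(2),len(bar),bar[:,1].min().round(1),bar[:,1].max().round(1),"| red all",r.mean(0).round(2),"tongue",tg.mean(0).round(2) if len(tg) else None,len(tg))
for a in sys.argv[1:]: meas(a,"top" if "/t" in a else "scene")
E
python3 gap.py pics/top0.png pics/scene0.png pics/s8full.png pics/s9full.png
```

```text
pics/top0.png top yel all [ -2.48 -99.77] bar [  -9.21 -100.69] 1 -100.7 -100.7 | red all [ -33.56 -135.54] tongue None 0
pics/scene0.png scene yel all [ -8.25 -98.71] bar [-15.09 -98.17] 16 -101.0 -95.0 | red all [ -32.31 -137.39] tongue [ -23.2  -135.97] 4
pics/s8full.png scene yel all [ -8.19 -98.81] bar [-15.41 -98.38] 15 -101.0 -95.6 | red all [ -32.31 -137.39] tongue [ -23.2  -135.97] 4
pics/s9full.png scene yel all [  -7.52 -128.55] bar [ -15.52 -128.55] 10 -130.4 -127.0 | red all [ -32.42 -137.18] tongue [ -23.2  -135.97] 4
```

```bash
python3 - <<'E'
from h import *
t=cv2.imread("pics/top0.png");crop("t",t,325,205,375,245,"pics/t0b.png",16)
E
python3 - <<'E'
from h import *
f=lambda X,Y:(280+(X+.5)/12-.5,220+(Y+.5)/12-.5)
for nm,X,Y,z in(("tongue end",317,233,157),("tongue root",297,208,157),("clip top mid",268,175,160),("bar tip s9",356,204,157),("bar mid s9",390,240,157),("bar tip s8",500,118,157),("bar mid s8",535,150,157)):
    print(nm,W2L(onz("scene",f(X,Y),z)).round(2))
E
```

```text
tongue end [ -20.87 -136.21]
tongue root [ -27.23 -134.94]
clip top mid [ -33.28 -135.59]
bar tip s9 [ -22.07 -127.61]
bar mid s9 [ -12.44 -128.88]
bar tip s8 [-22.83 -98.34]
bar mid s8 [-13.67 -99.08]
```

View pics/t0b.png

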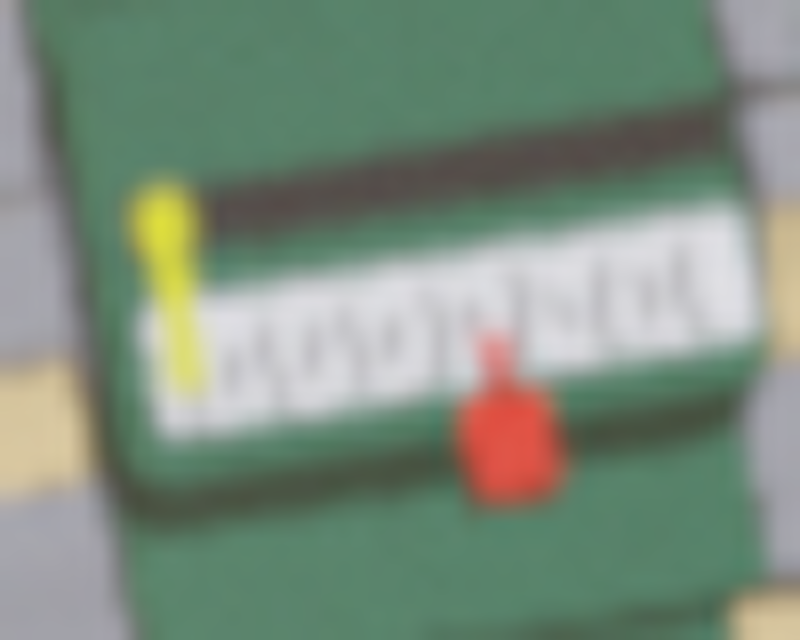

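Run:
```python
from h import *
f=lambda X,Y:(325+(X+.5)/16-.5,205+(Y+.5)/16-.5)
for nm,X,Y,z in(("bar tip",189,388,157),("bar mid",180,330,157),("head",164,222,159),("tongue tip",493,340,157),("tongue mid",498,370,157),("clip",511,445,160)):
    print(nm,W2L(onz("top",f(X,Y),z)).round(2))
```

```text
bar tip [-20.19 -99.42]
bar mid [-13.2  -99.57]
head [ -0.44 -99.86]
tongue tip [ -20.72 -135.82]
tongue mid [ -24.35 -135.76]
clip [ -33.74 -135.47]
```

Both views give a needed travel of about 36.4 mm, and about 29.5 mm is done. I'll pull another 7 mm plus the load sag.

Call:
servo_tool --pt "0 -0.003 0 0 0" --pt "0 -0.005 0 0 0" --pt "0 -0.007 0 0 0" --pt "0 -0.009 0 0 0" --pt "0 -0.0105 0 0 0" --pt "0 -0.0105 0 0 0" --pt "0 -0.0105 0 0 0" --pt "0 -0.0105 0 0 0" --pt "0 -0.0105 0 0 0" --pt "0 -0.0105 0 0 0"

```text
time_s: 12.32
eef_pos: [597.0, -255.3, 111.5]
ee_rot: [-2.004, -2.404, -0.019]
force: [-3.4, 10.1, 4.9]
grip_width: 0.248
```

```bash
python3 st.py;  python3 - <<'E'
from h import *
s=env.read_camera("scene");cv2.imwrite("pics/s10full.png",s)
crop("s",s,280,220,340,265,"pics/s10.png",12)
E
python3 st.py; python3 gap.py pics/s10full.png
```

```text
t 12.32 q [-0.41  0.48 -0.09  1.02  0.02  0.98] tcp [ 597.  -255.3  111.5] loc [ 1.000e-01 -2.555e+02] force [-3.4 10.1  4.9] grip 0.248
toolx heading rel lathe deg 89.79 z [-0.002  0.017 -1.   ]
t 12.37 q [-0.41  0.48 -0.09  1.02  0.02  0.98] tcp [ 596.9 -255.3  111.5] loc [ 1.000e-01 -2.555e+02] force [-2.8 10.   4.5] grip 0.252
toolx heading rel lathe deg 89.79 z [-0.002  0.017 -1.   ]
pics/s10full.png scene yel all [  -7.05 -135.71] bar [ -15.74 -135.24] 12 -137.2 -133.1 | red all [ -32.75 -137.48] tongue [ -24.61 -136.58] 2
```

View pics/s10.png

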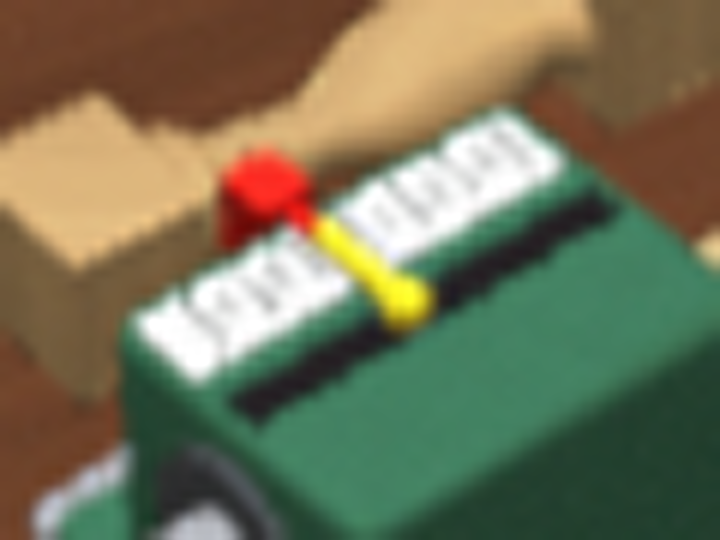

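The pointer bar now runs straight into the red tongue (they meet at about (318,230)). I'll take a few more frames to check for creep while the arm holds its target, and confirm the headstock and bystanders.

```bash
python3 - <<'E'
from h import *
for i in range(8): s=env.read_camera("scene")
cv2.imwrite("pics/s11full.png",s);cv2.imwrite("pics/t11.png",env.read_camera("top"))
E
python3 st.py; python3 gap.py pics/s11full.png
```

```text
t 12.82 q [-0.41  0.48 -0.09  1.02  0.02  0.98] tcp [ 596.9 -255.2  111.5] loc [ 1.000e-01 -2.555e+02] force [-1.4 10.3  4.7] grip 0.25
toolx heading rel lathe deg 89.79 z [-0.002  0.017 -1.   ]
pics/s11full.png scene yel all [  -7.05 -135.71] bar [ -15.74 -135.24] 12 -137.2 -133.1 | red all [ -32.75 -137.48] tongue [ -24.61 -136.58] 2
```

View pics/s11full.png

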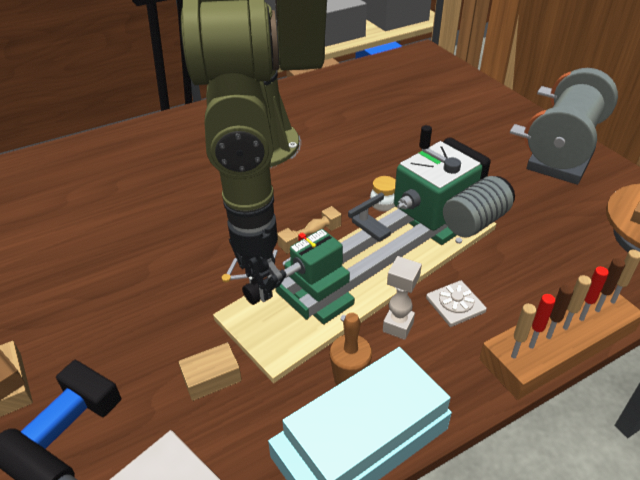

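View pics/t11.png

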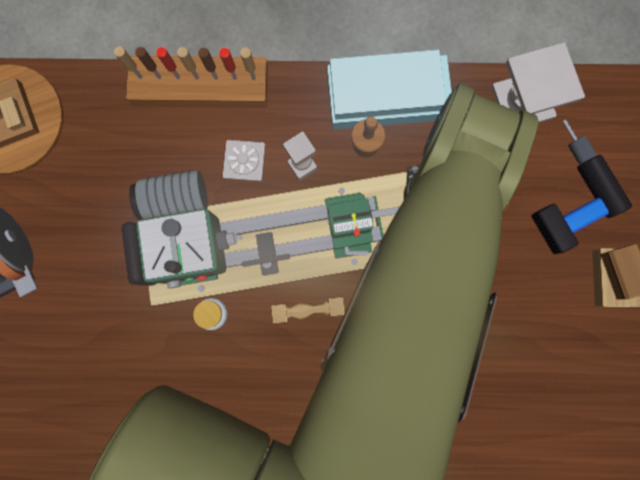

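The hold isn't creeping, and the scale can be seen from above too, so I can check it there.

```bash
python3 gap.py pics/t11.png
python3 - <<'E'
from h import *
t=cv2.imread("pics/t11.png");crop("t",t,325,205,375,245,"pics/t11b.png",16)
E
```

```text
pics/t11.png top yel all [  -3.26 -135.82] bar [ -13.34 -135.53] 2 -135.8 -135.3 | red all [ -33.56 -135.54] tongue None 0
```

View pics/t11b.png

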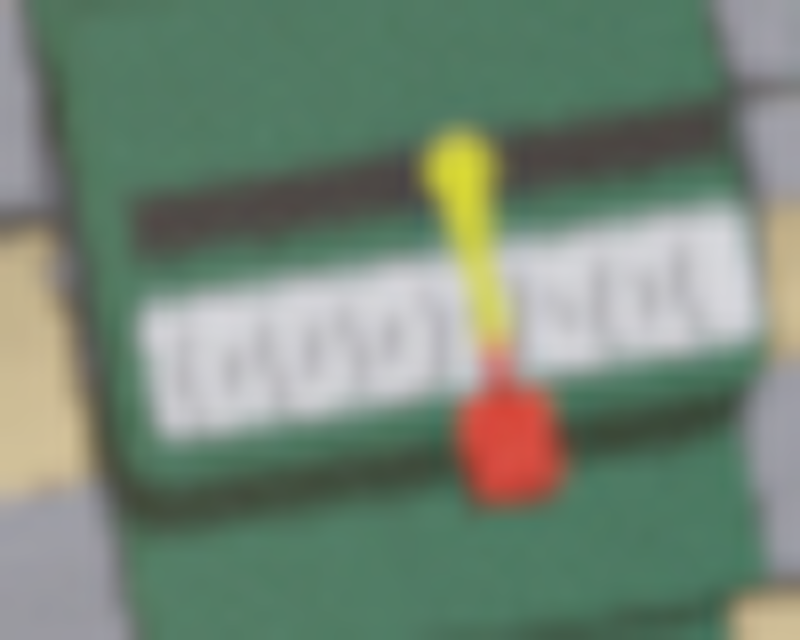

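From above, the pointer bar (460,170 to 490,340) runs in line with the red tongue and clip (495,370 to 511,445). Local y is -135.5 to -135.8 for the pointer and -135.5 for the clip. I'm handing in while still holding.

```bash
python3 -c "
from bench import env
print(env.sign_off())"
```

```text
the job is handed in; nothing more can be done
None
```

I set the drive lever to neutral, then pulled the tailstock centre back until its pointer was level with the red index. I handed the job in at about 13 s with the gripper still holding the handle there.

- **Lever:** the last close-up shows the arm parallel to the green mark and over it, within about 0.03 rad of neutral. The side view's knob position read slightly more, about 0.03 to 0.07 rad off. I trusted the top view and the gripper's position, which both gave 0.02 or less.
- **Pointer:** the top view puts the pointer at lathe y of -135.5 to -135.8 mm and the clip at -135.5 mm, so they are level within about 0.5 mm. In the side view the pointer also meets the red tongue, but its numbers disagree by about 1.3 mm, based on only two tongue pixels.
- **Hold:** the pointer and tool did not shift over the last 0.5 s, with about 10 N of force on the tool.
- **Bench:** nothing else was touched. The other items look unmoved in the last pictures, though the arm partly hid the calipers.

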